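Vent the coffee jug and probe its temperature

ROBOT

A 6-joint arm with a two-finger parallel gripper is mounted at the origin on the work surface. World frame = base frame: x ahead of the robot, y to its left, z up, the work surface at z = 0. Lengths are in m, angles in rad, forces in N, time in s.
With the tool pointing down it reaches from about 0.275 to 0.825 m from the base axis. Payload 4.9 kg.
Tool frame: the origin (TCP) lies midway between the tips of the shut fingers; the grasp point (between the pads) lies manip.pinch_z behind it (manip.pinch_z is the distance from the TCP to the grasp point, in m); z points along the fingers, y is the direction in which the jaws open and shut (so a half turn about z gives the same grasp; the last joint's range is limited). The gripper opens to 85 mm and grips with 20 to 120 N. Pads are 22 mm wide; open, the fingers measure 114 mm over their backs; the gripper's body (76 mm by 85 mm) begins 54 mm behind the grasp point. The pads swing forward as they close: fully open they stand 13 mm farther back than shut.
Start: joints at [1.211, 0.326, -0.193, 1.052, 0, 1.437], TCP at [0.123, 0.536, 0.231] pointing down, gripper open.
Joint ranges: [-2.65, 2.65], [-0.97, 1.79], [-1.3, 1.35], [-1.93, 2.1], [-1.47, 1.37], [-3.14, 3.14]. Speed limits (rad/s): [2.57, 2.57, 3.14, 3.14, 3.14, 3.14].

INTERFACE

Orientations are given as a rotation vector (axis times angle).
In Python, from plant import manip gives the robot as it stands.
- The arm moves only by the tool step_arm, never from a script. Its argument "plan" is a list of rows, each a list of 7 numbers: the shift along the tool's x, y, z in cm, then the turn, a rotation vector about the tool's x, y, z in rad, then the opening, from 0 (shut) to 1 (fully open). A call has 1 to 10 rows; each row shifts and turns the commanded pose from where the row before left it, along the tool's axes as they then stand; what a row does not reach is not made up. A row lasts 1/8 s, in which the tool goes at most 62.5 mm and 10.7 degrees, less where a joint would pass 70% of its speed; a pose out of reach is approached as far as the arm can. A call is refused whole if a number of a shift passes 6.25 or a number of a turn 0.188, either way. A call with a gripper value outside its range is refused whole. The fingers move at their own pace and stop on an object; the grip force is fixed at half the most. Time passes only in rows, so rows that do not move let the fingers close. It gives the time, the measured TCP pose, the force and the opening at its end, in the units of the state.
- manip.state(): the state, without advancing time (a new reading comes with each control period).
- manip.grab_frame(name): name is "side" or "top" or "wrist"; returns the picture (384x512x3 uint8, red, green, blue); there is no depth.
- manip.camera_params(name): a dict with "vfov" (degrees; the focal length in pixels is half the picture's height over the tangent of half this angle, whatever the lens; pixels are square), "cx", "cy" (the principal point, pixels), "R" (3x3) and "t" (3): a world point X has camera coordinates R X + t; the wrist camera has in their place "hand_eye" (4x4, takes a point from camera to tool coordinates, whose origin is the TCP and whose axes are the flange's). Camera axes: x right, y down, z forward; pixel columns grow to the right and rows downward; lengths in m; the calibration is good to about 2 mm. A picture is of the moment at which its call begins: read the wrist's pose just before it. camera_params takes no time and is no camera call.
- manip.hand_in(): hands the job in, once; it reports no verdict.
The state is a dict: "clock": time; "joint_pos": joint angles; "dq": joint speeds; "joint_torque": joint torques, N m; "tool_pos": TCP position; "orientation": TCP orientation; "ft_force": force on the tool from outside, world axes, zero at the start; "ft_torque": the same for the moment, N m; "opening": finger opening in m.
Only numpy, scipy, OpenCV 4.12 (cv2) and the standard library are available. Lean on these libraries where they do the work, as an engineer would, in place of code of your own. Each camera call takes 0.05 s, during which the arm holds its last target. There are 200 camera calls.

TASK

Check the coffee on the breakfast table: first squeeze the red trigger on the grey jug's handle fully against the grip to let the steam out, hold it for a moment and let it spring back. Then take the red thermometer with the white dial out of the wooden rack and put its probe down the port in the middle of the jug's lid until its collar sits on the port, and let go. Do not disturb the other picks or tableware, do not let the thermometer drop and do not force it.

Things in the scene. Friction and masses are not known exactly. Their poses are not given: they have to be found in the camera images.
- jug: Grey jug, copper band, fixed. Origin: centre of underside. Body 110 mm wide up to z 81 mm, then a neck 78 mm wide, top at 139 mm. Handle on its -x side: black upright grip 20 x 22 mm, x -95 to -115 mm, z 33 to 128 mm, joined to the body only below z 45 mm, so the gap between them (40 mm, wider beside the neck) is open from above. A red trigger stands on the grip's outer (-x) side
- port (a point): Centre of the mouth of the probe port on the steel top of the jug's lid, on the jug's axis, 137 mm above the table; its axes are the jug's. The steel disc round it is 28 mm wide, sunk 2 mm in a black rim. The round hole is vertical, 7.5 mm wide with a 1.5 mm chamfer, 53 mm deep
- grip (a point): Where to squeeze, between grip and trigger: 120 mm from the jug's axis on its -x side, 105 mm above the table. Fingers close along the jug's x axis, one in the gap between neck and grip, the other outside the trigger. Here grip and trigger together are 50 mm wide released, 38 mm squeezed; 22 mm wide along y
- trigger (a joint): Red trigger, 22 mm wide, 10 mm thick, 82 mm long, hinged at its lower end 43 mm above the table, 122 mm from the jug's axis. 0 rad: released, leaning 0.25 rad away from the grip; 0.22 rad: fully squeezed against the grip (stop). It springs back to 0 by itself; about 11 N at the squeeze point closes it
- rack: Dark wooden block, 60 mm (x) by 150 mm (y) by 56 mm high, fixed. Origin: centre of its underside. Three vertical holes 9 mm wide in a row along its y axis, at y = -45, 0 and +45 mm; each holds one upright pick, collar resting on the block's top. Which pick is in which hole varies
- thermometer: Thermometer with a red round head and a white dial on top, upright in the rack, 50 g. Origin: tip of its probe, z up its axis. Steel probe 6 mm in diameter, 50 mm long; steel collar 22 mm in diameter from z = 50 to 54 mm; head 24 mm in diameter from z = 54 to 88 mm, grip it there. In the rack its tip is 6 mm above the table
- thermometer_collar (a point): Centre of the underside of the thermometer's collar, 50 mm above the probe's tip on its axis
- cheese_pick: Upright pick of the same shape and size as the thermometer (origin at its tip, z up the axis), a bystander: pale wooden head with a rounded top
- egg_pick: Upright pick of the same shape and size as the thermometer (origin at its tip, z up the axis), a bystander: black head with a small steel disc on top
- cup: Grey open cup, 72 mm in diameter, 88 mm high, origin at the centre of its underside; bystander near the jug's handle
- glass: Clear tumbler, 64 mm in diameter, 90 mm high, origin at the centre of its underside; bystander beside the jug
- mug: Terracotta mug without a handle, 74 mm in diameter, 95 mm high, origin at the centre of its underside; bystander behind the rack
- jam_jar: Amber jam jar with a brass lid, 56 mm in diameter, 72 mm high, origin at the centre of its underside; bystander in front of the rack

How it is judged:
By the outcome, as a careful person would: the job done as asked, in the order asked, and still so for the second after the job is handed in, with the robot touching nothing.
It also fails if it takes over 58 s, if anything falls off the work surface, if the arm or the gripper's body presses on something with over 40 N, if the wrist force passes 120 N, or if a joint passes its speed limit or range.

## Working session

There is one attempt and no reset: what is moved stays moved. The work goes in short steps, Python scripts to look and compute and a tool call to move; the robot and the scene stay as the last step left them, time stands still between calls to the robot, and variables do not carry over. Pictures are saved under pics/ and viewed, about 8 in all and at most 12, crops included, and the job is handed in when it is done.

Besides the shell and the picture viewer there is one more tool, called after "Emit:" as name(argument=value, ...), one argument or row to a line, values as JSON. step_arm: Moves the arm, as the interface text tells. Its arguments: {"type":"object","properties":{"plan":{"type":"array"}},"required":["plan"]}

```bash
mkdir -p pics; python3 - <<'E'
from plant import manip
import cv2,numpy as np
print(manip.pinch_z, manip.state())
for n in("top","side"):
    f=manip.grab_frame(n); cv2.imwrite(f"pics/{n}0.png",f[...,::-1])
    print(n,manip.camera_params(n))
print(manip.camera_params("wrist"))
a=np.hstack([cv2.imread("pics/top0.png"),cv2.imread("pics/side0.png")])
E
```

```text
0.0187 {'clock': 0.0, 'joint_pos': array([ 1.21078953e+00,  3.26928960e-01, -1.93586361e-01,  1.05201481e+00,
        2.44688094e-06,  1.43663438e+00]), 'dq': array([ 0.00020572, -0.00147295, -0.00141917, -0.00042499,  0.00164586,
       -0.00048993]), 'joint_torque': array([ 2.77015488e-04, -4.43405163e+01,  2.62439007e+01,  1.56289036e-02,
       -1.08457707e-04,  5.04610668e-06]), 'tool_pos': array([0.1229201 , 0.53548501, 0.23050903]), 'orientation': array([-3.53954626e-01, -3.12115915e+00,  2.63944570e-03]), 'ft_force': array([ 1.01754264, -0.87473363, -0.43199996]), 'ft_torque': array([ 0.01234063, -0.03032632,  0.01596736]), 'opening': 0.08538221337122996}
top {'vfov': 55.9389763497609, 'cx': 253.68281326668009, 'cy': 188.77742384039874, 'R': array([[-0.02684721, -0.99963766, -0.0019412 ],
       [-0.98641073,  0.02680675, -0.16209649],
       [ 0.16208979, -0.00243701, -0.986773  ]]), 't': array([0.01451388, 0.60207565, 0.88772787])}
side {'vfov': 51.63055151875637, 'cx': 253.51449291208783, 'cy': 197.1327805926517, 'R': array([[-0.91803232, -0.39649357, -0.003084  ],
       [-0.30988769,  0.72231586, -0.61824705],
       [ 0.24735861, -0.56661508, -0.78597778]]), 't': array([0.52524394, 0.25434648, 0.79592353])}
{'vfov': 61.278027835022066, 'cx': 258.3161180030315, 'cy': 189.8005389203063, 'hand_eye': array([[ 6.49509956e-04, -9.52511977e-01, -3.04500431e-01,
         7.76429765e-02],
       [ 9.99999459e-01,  8.66225856e-04, -5.76619537e-04,
         6.53401088e-04],
       [ 8.13003162e-04, -3.04499892e-01,  9.52512023e-01,
        -1.42567763e-01],
       [ 0.00000000e+00,  0.00000000e+00,  0.00000000e+00,
         1.00000000e+00]])}
```

View pics/top0.png

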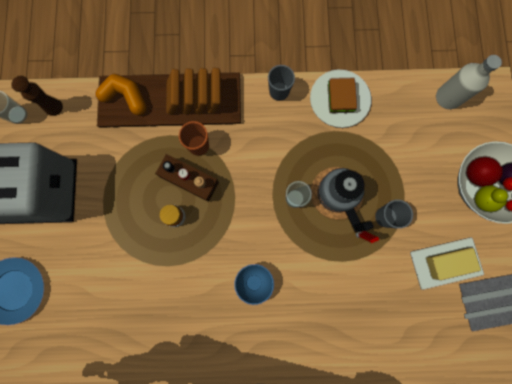

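View pics/side0.png

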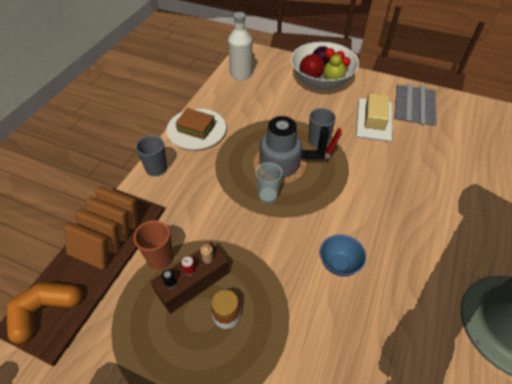

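The top view shows the rack near (187,178), with the picks black (168,167), white and red (183,173), and pale wood (199,181). The jug lid is at (349,184), its trigger at (369,238), the cup at (397,213) and the glass at (298,194). The side view matches: thermometer at (188,264), lid at (282,128), trigger at (335,140).

```bash
cat > h.py <<'E'
import cv2,numpy as np
from scipy.spatial.transform import Rotation as Ro
from plant import manip
def cam(n,st=None):
    p=manip.camera_params(n); f=192/np.tan(np.radians(p["vfov"])/2)
    if n=="wrist":
        T=np.eye(4); T[:3,:3]=Ro.from_rotvec(st["orientation"]).as_matrix(); T[:3,3]=st["tool_pos"]
        M=T@p["hand_eye"]; return f,p["cx"],p["cy"],M[:3,:3],M[:3,3]
    return f,p["cx"],p["cy"],p["R"].T,-p["R"].T@p["t"]
def ray(c,uv):
    f,cx,cy,R,o=c; d=R@np.array([(uv[0]-cx)/f,(uv[1]-cy)/f,1]); return o,d/np.linalg.norm(d)
def plane(c,uv,z):
    o,d=ray(c,uv); return o+d*(z-o[2])/d[2]
def tri(r):
    A=sum(np.eye(3)-np.outer(d,d) for o,d in r); b=sum((np.eye(3)-np.outer(d,d))@o for o,d in r)
    return np.linalg.solve(A,b)
def proj(c,X):
    f,cx,cy,R,o=c; q=R.T@(np.asarray(X)-o); return np.array([cx+f*q[0]/q[2],cy+f*q[1]/q[2]])
def blobs(m,mn=8):
    n,l,s,ce=cv2.connectedComponentsWithStats(m.astype(np.uint8)); return [(ce[i].round(1).tolist(),s[i].tolist()) for i in range(1,n) if s[i,4]>=mn]
def move(st,dxyz): return Ro.from_rotvec(st["orientation"]).as_matrix().T@np.asarray(dxyz)*100
E
python3 - <<'E'
from h import *
for n,rois in(("top",dict(jug=(310,160,420,260),rack=(150,145,225,210))),("side",dict(jug=(240,100,350,190),rack=(140,230,240,310)))):
    im=cv2.imread(f"pics/{n}0.png"); h=cv2.cvtColor(im,cv2.COLOR_BGR2HSV).astype(int); H,S,V=h[...,0],h[...,1],h[...,2]
    red=((H<7)|(H>172))&(S>150)&(V>70); wh=(S<60)&(V>140)
    for k,(a,b,c,d) in rois.items():
        for nm,m in(("red",red),("white",wh)):
            mm=np.zeros_like(m); mm[b:d,a:c]=m[b:d,a:c]; print(n,k,nm,blobs(mm,5))
    ims=[cv2.resize(im[b:d,a:c],None,fx=400/(c-a),fy=400/(c-a),interpolation=2) for a,b,c,d in rois.values()]
    hh=max(i.shape[0] for i in ims); ims=[cv2.copyMakeBorder(i,0,hh-i.shape[0],0,0,0) for i in ims]
    cv2.imwrite(f"pics/{n}z.png",np.hstack(ims))
c=cam("top"); print(plane(c,(349,184),.137),plane(c,(183,172),.094),plane(c,(397,208),.088),plane(c,(369,238),.12))
E
```

```text
top jug red [([368.8, 237.7], [359, 233, 20, 10, 92])]
top jug white [([415.3, 254.9], [411, 250, 9, 10, 78])]
top rack red []
top rack white [([182.6, 172.8], [179, 169, 8, 8, 48])]
side jug red [([333.4, 141.9], [326, 128, 15, 26, 139])]
side jug white []
side rack red [([187.7, 269.7], [182, 265, 11, 9, 68])]
side rack white [([186.7, 260.8], [182, 257, 10, 9, 77])]
[ 0.59310074 -0.22563378  0.137     ] [0.64189131 0.17282892 0.094     ] [ 0.53840992 -0.3526313   0.088     ] [ 0.46666073 -0.26804338  0.12      ]
```

View pics/topz.png

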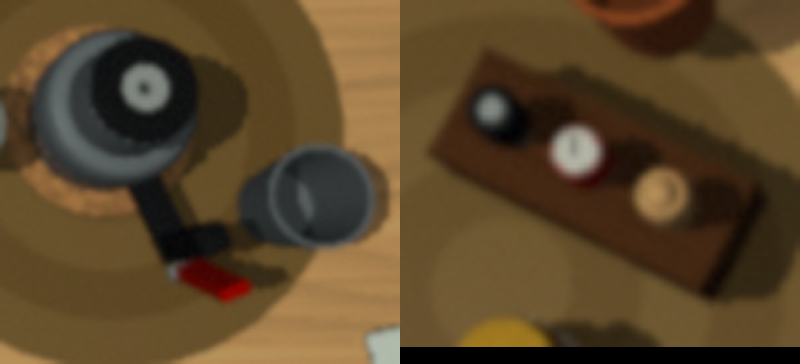

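View pics/sidez.png

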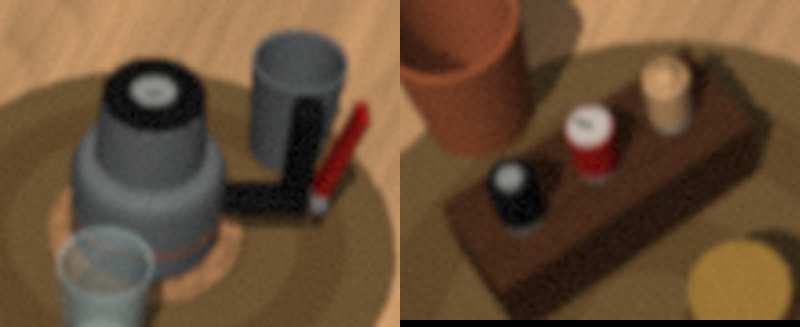

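The zooms place the steel lid disc at top (350.1,184.2) and side (282.1,125). The grip runs down to about top (369,225), with the red trigger leaning outward beyond it. The thermometer is in the middle hole.

```bash
python3 - <<'E'
from h import *
t,s=cam("top"),cam("side")
def both(n,a,b,z):
    print(n,"tri",tri([ray(t,a),ray(s,b)]).round(4),"top",plane(t,a,z)[:2].round(4),"side",plane(s,b,z)[:2].round(4))
both("port",(350.1,184.2),(282.1,125),.137)
both("dial",(182.6,172.8),(186.7,260.8),.094)
# grip top: side zoom (308,100)
both("griptop",(369.1,225.2),(240+308/3.636,100+100/3.636),.128)
both("trigtop",(376,239.2),(240+363/3.636,100+107/3.636),.122)
both("cup",(310+322/3.636,160+195/3.636),(240+300/3.636,100+53/3.636),.088)
both("black",(150+492*.1875-75,145+108*.1875),(140+110*.25,230+178*.25),.094)
both("cheese",(150+260*.1875,145+193*.1875),(140+265*.25,230+75*.25),.094)
print(Ro.from_rotvec(manip.state()["orientation"]).as_matrix().round(4))
E
```

```text
port tri [ 0.5943 -0.23    0.1301] top [ 0.5926 -0.2282] side [ 0.5924 -0.2225]
dial tri [0.6405 0.1744 0.0907] top [0.6399 0.1738] side [0.639  0.1758]
griptop tri [ 0.4969 -0.2692  0.124 ] top [ 0.496  -0.2681] side [ 0.4968 -0.2646]
trigtop tri [ 0.4631 -0.2854  0.1165] top [ 0.4634 -0.2835] side [ 0.4619 -0.2792]
cup tri [ 0.5246 -0.3545  0.0895] top [ 0.5245 -0.3552] side [ 0.5253 -0.3563]
black tri [0.6616 0.2138 0.0869] top [0.6602 0.2122] side [0.6583 0.2164]
cheese tri [0.6181 0.1343 0.0898] top [0.6176 0.1337] side [0.6164 0.1363]
[[-9.746e-01  2.239e-01 -5.000e-04]
 [ 2.239e-01  9.746e-01 -1.500e-03]
 [ 2.000e-04 -1.600e-03 -1.000e+00]]
```

Emit:
step_arm(
  plan=[
    [0,0,0,0,0,0.157,1],
    [0,0,0,0,0,0.157,1],
    [0,0,0,0,0,0.157,1],
    [0,0,0,0,0,0.157,1],
    [0,0,0,0,0,0.157,1],
    [0,0,0,0,0,0.157,1],
    [-5,0.1,0,0,0,0,1],
    [-5,0.1,0,0,0,0,1],
    [-5,0.1,0,0,0,0,1],
    [-5,0.1,0,0,0,0,1],
  ],
)

```text
clock: 1.35
tool_pos: [0.2055, 0.352, 0.231]
orientation: [1.731, 2.621, -0.001]
ft_force: [0.6, 1.0, 0.8]
opening: 0.0852
```

Emit:
step_arm(
  plan=[
    [-5,0.1,0,0,0,0,1],
    [-5,0.1,0,0,0,0,1],
    [-5,0.1,0,0,0,0,1],
    [-5,0.1,0,0,0,0,1],
    [-5,0.1,0,0,0,0,1],
    [-5,0.1,0,0,0,0,1],
    [-5,0.1,0,0,0,0,1],
    [-5,0.1,0,0,0,0,1],
    [-5,0.1,0,0,0,0,1],
    [-5,0.1,0,0,0,0,1],
  ],
)

```text
clock: 2.6
tool_pos: [0.4108, -0.104, 0.2311]
orientation: [-1.732, -2.62, -0.0]
ft_force: [1.2, -0.3, 0.0]
opening: 0.0855
```

Emit:
step_arm(
  plan=[
    [-5,0.1,0,0,0,0,1],
    [-5,0.1,0,0,0,0,1],
    [-4,0.1,0,0,0,0,1],
    [-2,0.1,0,0,0,0,1],
    [0,0,0,0,0,0,1],
    [0,0,0,0,0,0,1],
  ],
)

```text
clock: 3.35
tool_pos: [0.4763, -0.2471, 0.2309]
orientation: [-1.731, -2.62, -0.0]
ft_force: [-0.1, -0.1, 0.6]
opening: 0.0855
```

```bash
python3 - <<'E'
from h import *
st=manip.state(); f=manip.grab_frame("wrist"); cv2.imwrite("pics/w1.png",f[...,::-1])
np.save("w1.npy",np.r_[st["tool_pos"],st["orientation"]]); print(st)
R=Ro.from_rotvec(st["orientation"]).as_matrix(); print(R.round(3), move(st,np.array([.4866,-.2709,.082])-st["tool_pos"]))
c=cam("wrist",st); print([proj(c,p).round(0) for p in([.5926,-.226,.137],[.4965,-.2665,.128],[.463,-.2815,.122])])
E
```

```text
{'clock': 3.35, 'joint_pos': array([-6.16246435e-01,  3.02821365e-01, -2.26803575e-01,  1.04272557e+00,
        2.07706404e-04,  5.51267296e-01]), 'dq': array([ 0.00940606, -0.01119685, -0.00313406, -0.00073651, -0.00087996,
       -0.00178839]), 'joint_torque': array([-4.69487160e-01, -4.24727046e+01,  2.64777607e+01, -7.88635458e-02,
       -1.75992027e-02,  5.15406773e-04]), 'tool_pos': array([ 0.47629565, -0.24707255,  0.23088932]), 'orientation': array([-1.73067594e+00, -2.62004766e+00, -4.05195820e-04]), 'ft_force': array([-0.11530918, -0.13782271,  0.60795299]), 'ft_torque': array([-0.01416022,  0.04660421, -0.03576375]), 'opening': 0.08549448971729805}
[[-0.392  0.92  -0.001]
 [ 0.92   0.392  0.001]
 [ 0.001 -0.001 -1.   ]] [-2.61730904  0.02217189 14.88518633]
[array([403., 225.]), array([271., 220.]), array([227., 217.])]
```

View pics/w1.png

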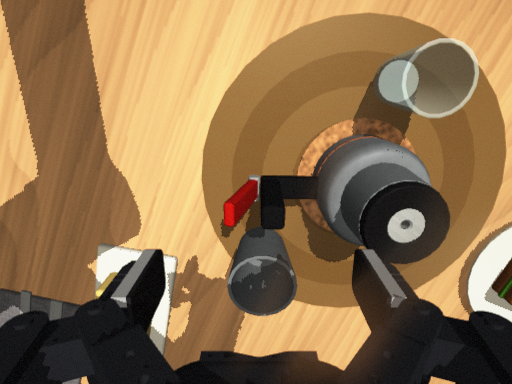

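The wrist view shows the port hole near (406,226), the grip top near (272,214), the trigger top near (231,216) and the cup mouth near (265,285). All are within a few pixels of the predictions.

```bash
python3 - <<'E'
from h import *
p=np.load("w1.npy"); c=cam("wrist",dict(tool_pos=p[:3],orientation=p[3:]))
im=cv2.imread("pics/w1.png"); g=cv2.cvtColor(im,cv2.COLOR_BGR2GRAY); h=cv2.cvtColor(im,cv2.COLOR_BGR2HSV).astype(int)
m=np.zeros((384,512),np.uint8); m[195:260,375:440]=g[195:260,375:440]>140
ct=max(cv2.findContours(m,0,1)[0],key=cv2.contourArea); e=cv2.fitEllipse(ct); print("disc",e, plane(c,e[0],.137))
yy,xx=np.mgrid[:384,:512]; dk=(np.hypot(xx-e[0][0],yy-e[0][1])<7)&(g<110); print("hole",blobs(dk,2),[plane(c,b[0],.137).round(4) for b in blobs(dk,2)])
red=((h[...,0]<7)|(h[...,0]>172))&(h[...,1]>150)&(xx<270)&(yy>170)&(yy<230); print(blobs(red)); 
ct=max(cv2.findContours(red.astype(np.uint8),0,1)[0],key=cv2.contourArea); print(cv2.approxPolyDP(ct,2,True).reshape(-1,2).tolist())
cv2.imwrite("pics/w1z.png",cv2.resize(im[165:265,210:310],None,fx=6,fy=6,interpolation=2))
print("grip",plane(c,(272,214),.128))
E
```

```text
disc ((406.0053405761719, 225.05812072753906), (30.959877014160156, 38.13578796386719), 62.695884704589844) [ 0.59496519 -0.22535287  0.137     ]
hole [([405.4, 223.7], [401, 220, 9, 9, 56])] [array([ 0.5939, -0.2245,  0.137 ])]
[([239.4, 202.8], [224, 180, 33, 47, 899])]
[[256, 181], [249, 180], [224, 203], [225, 225], [232, 226], [256, 197]]
grip [ 0.49520228 -0.26169025  0.128     ]
```

View pics/w1z.png

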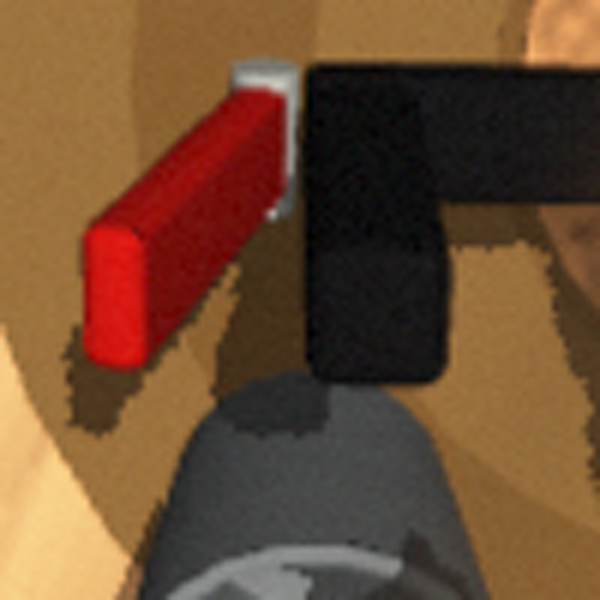

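```bash
python3 - <<'E'
from h import *
p=np.load("w1.npy"); st=dict(tool_pos=p[:3],orientation=p[3:]); c=cam("wrist",st)
P=plane(c,(405.7,224.4),.137); G=plane(c,(272.8,217.5),.128); T=plane(c,(229.5,214.5),.1225)
for n,X in(("G",G),("T",T)): d=(P-X)[:2]; print(n,X.round(4),np.hypot(*d),np.degrees(np.arctan2(d[1],d[0])))
R=Ro.from_rotvec(p[3:]).as_matrix(); print("tool y yaw",np.degrees(np.arctan2(R[1,1],R[0,1])))
d=(P-G)[:2]; d/=np.linalg.norm(d); tgt=np.r_[G[:2]-d*.011,.083]; print(P,tgt,move(st,tgt-p[:3]))
E
```

```text
G [ 0.497  -0.2642  0.128 ] 0.10502473786392938 21.96757411191512
T [ 0.4639 -0.278   0.1225] 0.14086963399174943 22.100111296123906
tool y yaw 23.106407595826305
[ 0.59444767 -0.22495732  0.137     ] [ 0.48684683 -0.26836006  0.083     ] [-2.39323479  0.14448786 14.78542932]
```

Emit:
step_arm(
  plan=[
    [-1.2,0.07,0,0,0,0.015,1],
    [-1.2,0.07,0,0,0,0,1],
    [0,0,2,0,0,0,1],
    [0,0,3,0,0,0,1],
    [0,0,3,0,0,0,1],
    [0,0,3,0,0,0,1],
    [0,0,2,0,0,0,1],
    [0,0,1,0,0,0,1],
    [0,0,0.7,0,0,0,1],
    [0,0,0,0,0,0,1],
  ],
)

```text
clock: 4.65
tool_pos: [0.4877, -0.2698, 0.0844]
orientation: [1.752, 2.608, -0.0]
ft_force: [-0.4, -0.1, 0.4]
opening: 0.0852
```

Emit:
step_arm(
  plan=[
    [0,0,0,0,0,0,0.6],
    [0,0,0,0,0,0,0.55],
    [0,0,0,0,0,0,0.5],
    [0,0,0,0,0,0,0.45],
  ],
)

```text
clock: 5.15
tool_pos: [0.4886, -0.2697, 0.0855]
orientation: [1.75, 2.606, 0.002]
ft_force: [0.1, 1.6, 5.6]
opening: 0.0385
```

Emit:
step_arm(
  plan=[
    [0,0,0,0,0,0,0.42],
    [0,0,0,0,0,0,0.38],
    [0,0,0,0,0,0,0.38],
    [0,0,0,0,0,0,0.38],
    [0,0,0,0,0,0,0.38],
    [0,0,0,0,0,0,0.38],
  ],
)

```text
clock: 5.9
tool_pos: [0.4911, -0.2687, 0.0861]
orientation: [1.746, 2.605, 0.009]
ft_force: [7.1, 5.6, 6.1]
opening: 0.0331
```

```bash
python3 - <<'E'
from h import *
st=manip.state(); f=manip.grab_frame("wrist")[...,::-1]; print(st["opening"],st["ft_force"],st["tool_pos"])
s=manip.grab_frame("side")[...,::-1]
a=cv2.resize(f[150:384,100:500],(800,468)); cv2.imwrite("pics/sq.png",a); cv2.imwrite("pics/sqs.png",s)
E
```

```text
0.033102851798777366 [7.06302345 5.57038627 6.05650418] [ 0.49111704 -0.26870761  0.08607954]
```

View pics/sq.png

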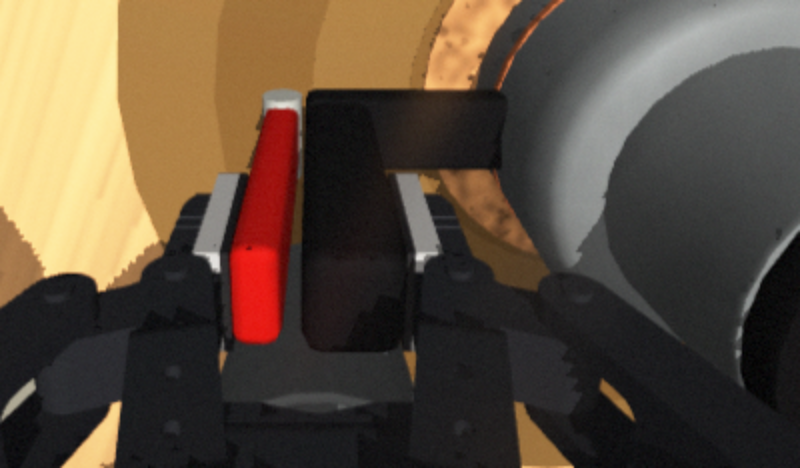

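The grip and trigger are gripped between the pads. The trigger stands almost parallel to the grip, with a gap of about 4–5 mm near the top, so I'll command shut to be sure the stop is reached.

Emit:
step_arm(
  plan=[
    [0,0,0,0,0,0,0.35],
    [0,0,0,0,0,0,0.3],
    [0,0,0,0,0,0,0.2],
    [0,0,0,0,0,0,0.2],
    [0,0,0,0,0,0,0.2],
    [0,0,0,0,0,0,0.2],
    [0,0,0,0,0,0,0.2],
    [0,0,0,0,0,0,0.2],
  ],
)

```text
clock: 7.0
tool_pos: [0.4915, -0.2686, 0.0863]
orientation: [1.746, 2.605, 0.01]
ft_force: [8.2, 6.8, 7.1]
opening: 0.0321
```

```bash
python3 - <<'E'
from h import *
st=manip.state(); f=manip.grab_frame("wrist")[...,::-1]; print(st["opening"],st["ft_force"],st["tool_pos"])
cv2.imwrite("pics/sq2.png",f)
for n in("sq2",):
    h=cv2.cvtColor(f[150:384,100:500],cv2.COLOR_BGR2HSV).astype(int); print(blobs(((h[...,0]<7)|(h[...,0]>172))&(h[...,1]>150)&(h[...,2]>60),50))
a=cv2.imread("pics/sq.png"); h=cv2.cvtColor(cv2.resize(a,(400,234)),cv2.COLOR_BGR2HSV).astype(int); print(blobs(((h[...,0]<7)|(h[...,0]>172))&(h[...,1]>150)&(h[...,2]>60),50))
E
```

```text
0.032082416875334675 [8.18101285 6.80383195 7.07730097] [ 0.49148457 -0.26858171  0.08625627]
[([132.5, 116.3], [116, 54, 32, 118, 2819])]
[([132.1, 116.3], [114, 55, 35, 117, 2916])]
```

The fingers stalled at 32 mm while commanded to 17, so the trigger is at its stop and has been held for about 1 s. I'll release and rise.

Emit:
step_arm(
  plan=[
    [0,0,0,0,0,0,0.5],
    [0,0,0,0,0,0,0.7],
    [0,0,0,0,0,0,1],
    [0,0,0,0,0,0,1],
    [0,0,0,0,0,0,1],
    [0,0,-2,0,0,0,1],
    [0,0,-4,0,0,0,1],
    [0,0,-4,0,0,0,1],
    [0,0,-4,0,0,0,1],
    [0,0,0,0,0,0,1],
  ],
)

```text
clock: 8.3
tool_pos: [0.4896, -0.2709, 0.2279]
orientation: [1.747, 2.602, -0.0]
ft_force: [-0.2, -0.0, -0.1]
opening: 0.0851
```

```bash
python3 - <<'E'
from h import *
st=manip.state(); print(st["tool_pos"],st["orientation"],st["joint_pos"].round(2)); f=manip.grab_frame("wrist")[...,::-1]
h=cv2.cvtColor(f,cv2.COLOR_BGR2HSV).astype(int); m=((h[...,0]<7)|(h[...,0]>172))&(h[...,1]>150); m[:,300:]=0;m[300:]=0
print(blobs(m,50)); ct=max(cv2.findContours(m.astype(np.uint8),0,1)[0],key=cv2.contourArea); print(cv2.approxPolyDP(ct,2,True).reshape(-1,2).tolist())
c=cam("wrist",st); P=np.array([.59445,-.22496]); u=np.array([.927,.375])
for a in(0,.22):
    l=.25-a; print(a,proj(c,np.r_[P-u*(.122+.082*np.sin(l)),.043+.082*np.cos(l)]))
# rack targets
th=np.radians(-29); print(move(st,np.array([.640,.174,.23])-st["tool_pos"]))
E
```

```text
[ 0.48956315 -0.27088734  0.22792969] [ 1.74725281e+00  2.60222068e+00 -1.14262770e-04] [-0.64  0.34 -0.18  1.04  0.    0.55]
[([234.8, 174.6], [218, 154, 36, 43, 971])]
[[251, 154], [244, 154], [218, 172], [219, 195], [228, 196], [253, 171]]
0 [222.24505764 183.69977817]
0.22 [244.47162486 184.69570437]
[35.48290921 30.76485989 -0.29891107]
```

The trigger has sprung back: its top is at (223,184) against a predicted (222,184) for released. Next, the rack.

Emit:
step_arm(
  plan=[
    [2.5,2.2,0,0,0,0,1],
    [4,3.5,0,0,0,0,1],
    [4,3.5,0,0,0,0,1],
    [4,3.5,0,0,0,0,1],
    [4,3.5,0,0,0,0,1],
    [4,3.5,0,0,0,0,1],
    [4,3.5,0,0,0,0,1],
    [4,3.5,0,0,0,0,1],
    [3,2.6,0,0,0,0,1],
    [2,1.4,0,0,0,0,1],
  ],
)

```text
clock: 9.6
tool_pos: [0.6368, 0.1769, 0.2222]
orientation: [-1.748, -2.608, 0.003]
ft_force: [-0.1, -0.6, -0.6]
opening: 0.0856
```

Emit:
step_arm(
  plan=[
    [0,0,0,0,0,0.179,0.8],
    [0,0,0,0,0,0.179,0.6],
    [0,0,0,0,0,0.179,0.6],
    [0,0,0,0,0,0.179,0.6],
    [0,0,0,0,0,0.178,0.6],
    [0,0,0,0,0,0,0.6],
    [0,0,0,0,0,0,0.6],
  ],
)

```text
clock: 10.48
tool_pos: [0.6371, 0.1748, 0.2238]
orientation: [-2.705, -1.597, 0.001]
ft_force: [0.5, -0.1, 0.8]
opening: 0.0514
```

```bash
python3 - <<'E'
from h import *
st=manip.state(); f=manip.grab_frame("wrist")[...,::-1]; cv2.imwrite("pics/w2.png",f)
np.save("w2.npy",np.r_[st["tool_pos"],st["orientation"]]); print(st["clock"],st["tool_pos"],st["orientation"],st["joint_pos"].round(2),st["opening"])
c=cam("wrist",st); print(proj(c,[.640,.174,.094]),proj(c,[.6602,.2122,.094]),proj(c,[.6176,.1337,.094]))
h=cv2.cvtColor(f,cv2.COLOR_BGR2HSV).astype(int); print(blobs((h[...,1]<50)&(h[...,2]>140),40)); print(blobs(((h[...,0]<7)|(h[...,0]>172))&(h[...,1]>170)&(h[...,2]>60),40))
E
```

```text
10.475 [0.63707094 0.17476477 0.22377145] [-2.70497882e+00 -1.59718985e+00  1.47210507e-03] [ 0.16  0.54  0.12  1.15 -0.    2.23] 0.05135759640626182
[261.49560516 179.54987522] [260.76973062 129.61487005] [261.14809728 227.9583131 ]
[([260.7, 126.6], [254, 120, 14, 14, 163]), ([167.9, 150.0], [152, 147, 28, 10, 118]), ([261.1, 178.7], [250, 168, 23, 23, 405]), ([337.1, 283.6], [333, 280, 14, 10, 62]), ([504.5, 342.6], [493, 321, 19, 43, 485]), ([316.9, 347.7], [309, 341, 14, 17, 109])]
[([261.2, 166.4], [248, 158, 27, 33, 243])]
```

View pics/w2.png

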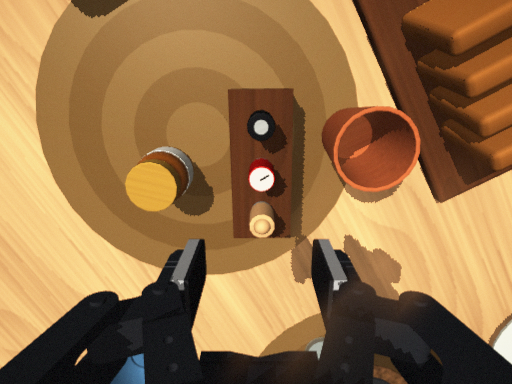

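The dial is at (261,179), with black above and pale below. The rack row lies along the image column, so the jaws will close across it, clear of the mug and jar.

```bash
python3 - <<'E'
from h import *
p=np.load("w2.npy"); st=dict(tool_pos=p[:3],orientation=p[3:]); c=cam("wrist",st)
D=plane(c,(261.1,178.7),.094); print(D, move(st,np.r_[D[:2],.062]-p[:3]))
E
```

```text
[0.64006743 0.17484261 0.094     ] [ 0.16239848  0.27005005 16.17685285]
```

Emit:
step_arm(
  plan=[
    [0.16,0.27,0,0,0,0,0.6],
    [0,0,3,0,0,0,0.6],
    [0,0,4,0,0,0,0.6],
    [0,0,4,0,0,0,0.6],
    [0,0,2.5,0,0,0,0.6],
    [0,0,1.5,0,0,0,0.6],
    [0,0,1.2,0,0,0,0.6],
    [0,0,0,0,0,0,0.6],
    [0,0,0,0,0,0,0.6],
  ],
)

```text
clock: 11.65
tool_pos: [0.6413, 0.1754, 0.0633]
orientation: [2.706, 1.595, 0.002]
ft_force: [0.1, -0.1, 0.1]
opening: 0.0514
```

```bash
python3 - <<'E'
from h import *
st=manip.state(); f=manip.grab_frame("wrist")[...,::-1]; cv2.imwrite("pics/w3.png",f[180:384])
print(st["tool_pos"],st["opening"],st["ft_force"])
E
```

```text
[0.64129716 0.17539881 0.06331836] 0.05136190381432284 [ 0.10097045 -0.09803888  0.09631103]
```

View pics/w3.png

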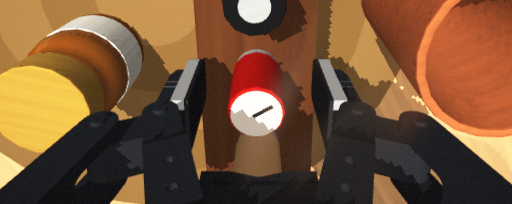

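The head is centred between the pads at (257), so I'll close.

Emit:
step_arm(
  plan=[
    [0,0,0,0,0,0,0.45],
    [0,0,0,0,0,0,0.35],
    [0,0,0,0,0,0,0.28],
    [0,0,0,0,0,0,0.15],
    [0,0,0,0,0,0,0],
    [0,0,0,0,0,0,0],
    [0,0,0,0,0,0,0],
    [0,0,0,0,0,0,0],
  ],
)

```text
clock: 12.7
tool_pos: [0.6407, 0.1754, 0.0628]
orientation: [2.707, 1.595, 0.001]
ft_force: [-2.4, -0.4, 5.4]
opening: 0.0222
```

Emit:
step_arm(
  plan=[
    [0,0,-0.5,0,0,0,0],
    [0,0,-1,0,0,0,0],
    [0,0,-2,0,0,0,0],
    [0,0,-2,0,0,0,0],
    [0,0,-2,0,0,0,0],
    [0,0,-3,0,0,0,0],
    [0,0,-4,0,0,0,0],
    [0,0,-4,0,0,0,0],
    [0,0,0,0,0,0,0],
    [0,0,0,0,0,0,0],
  ],
)

```text
clock: 13.95
tool_pos: [0.6402, 0.1752, 0.2468]
orientation: [-2.707, -1.594, 0.001]
ft_force: [-1.1, -0.1, -1.5]
opening: 0.0224
```

```bash
python3 - <<'E'
from h import *
st=manip.state(); print(st["tool_pos"],st["orientation"],st["opening"],st["ft_force"])
P=np.array([.5944,-.2250,.245]); print(move(st,P-st["tool_pos"]))
E
```

```text
[0.64016503 0.17515658 0.24682291] [-2.70662914e+00 -1.59449632e+00  9.73418321e-04] 0.02238111209458336 [-1.11727152 -0.05461801 -1.48894622]
[-37.2185719   15.39390006   0.19044572]
```

Emit:
step_arm(
  plan=[
    [-1.5,0.6,0,0,0,0,0],
    [-3.2,1.3,0,0,0,0,0],
    [-4,1.7,0,0,0,0,0],
    [-4,1.7,0,0,0,0,0],
    [-4,1.7,0,0,0,0,0],
    [-4,1.7,0,0,0,0,0],
    [-4,1.7,0,0,0,0,0],
    [-4,1.7,0,0,0,0,0],
    [-4,1.6,0,0,0,0,0],
    [-2.5,1,0,0,0,0,0],
  ],
)

```text
clock: 15.2
tool_pos: [0.5967, -0.2066, 0.2458]
orientation: [-2.707, -1.59, 0.003]
ft_force: [0.5, -0.5, -0.4]
opening: 0.0221
```

Emit:
step_arm(
  plan=[
    [-1.5,0.5,0,0,0,0,0],
    [-0.5,0.2,0,0,0,0,0],
    [0,0,1.5,0,0,0,0],
    [0,0,1,0,0,0,0],
    [0,0,0,0,0,0,0],
    [0,0,0,0,0,0,0],
  ],
)

```text
clock: 15.95
tool_pos: [0.5951, -0.2242, 0.2223]
orientation: [-2.706, -1.596, -0.0]
ft_force: [-0.1, -0.3, -0.9]
opening: 0.0225
```

```bash
python3 - <<'E'
from h import *
st=manip.state(); print(st["clock"],st["tool_pos"],st["orientation"],st["opening"])
np.save("w4.npy",np.r_[st["tool_pos"],st["orientation"]])
F={n:manip.grab_frame(n)[...,::-1] for n in("wrist","top","side")}
for n in F: cv2.imwrite(f"pics/{n}4.png",F[n])
P=[.5944,-.2250,.137]; T=np.array(st["tool_pos"]); tip=T-[0,0,.057]
for n in F:
    c=cam(n,st); print(n,"port",proj(c,P).round(1),"tip",proj(c,tip).round(1),"head",proj(c,T).round(1))
a=F["wrist"][120:384,130:430]; s=F["side"][60:160,230:345]
a=cv2.resize(a,(400,352)); s=cv2.resize(s,(400,348),interpolation=2); a=a[:348]
cv2.imwrite("pics/m4.png",np.hstack([a,s]))
E
```

```text
15.95 [ 0.59509604 -0.22418885  0.22227259] [-2.70598220e+00 -1.59582656e+00 -1.34930927e-05] 0.02248710289950195
wrist port [257.8 198.4] tip [258.1 211. ] head [258.1 253.3]
top port [348.7 183.5] tip [351.5 181. ] head [358.7 176. ]
side port [281.7 124.1] tip [281.9 115.2] head [283.3  95.4]
```

View pics/m4.png

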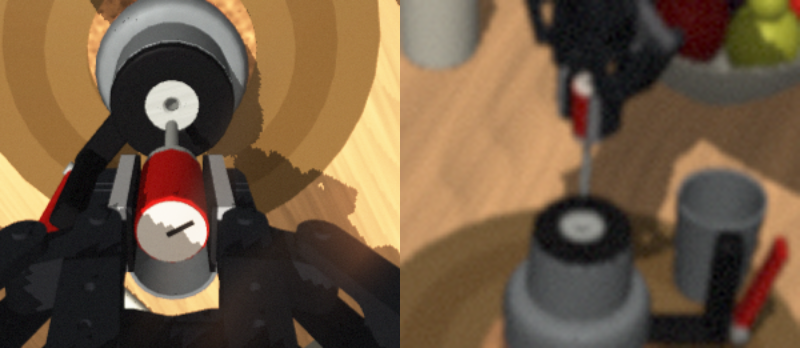

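The wrist view shows the probe tip at about (259,210) and the hole at (259,197), in line. Measuring finely now.

```bash
python3 - <<'E'
from h import *
p=np.load("w4.npy"); st=dict(tool_pos=p[:3],orientation=p[3:]); c=cam("wrist",st)
im=cv2.imread("pics/wrist4.png"); g=cv2.cvtColor(im,cv2.COLOR_BGR2GRAY)
m=np.zeros_like(g); m[175:215,230:290]=g[175:215,230:290]>140
ct=max(cv2.findContours(m,0,1)[0],key=cv2.contourArea); hu=cv2.convexHull(ct); e=cv2.fitEllipse(hu); print(e, plane(c,e[0],.137))
print(g[186:222:1,246:273:1])
E
```

```text
((258.5443420410156, 198.60621643066406), (37.08662033081055, 39.983299255371094), 87.31503295898438) [ 0.59480676 -0.22544842  0.137     ]
[[220 224 223 222 223 219 219 217 219 219 216 217 219 220 219 217 223 225
  226 223 225 223 223 223 220 222 216]
 [221 223 220 217 218 215 214 218 217 216 218 223 220 222 224 223 223 221
  223 224 223 222 221 223 222 224 220]
 [220 219 217 218 219 218 219 221 220 224 224 221 221 225 224 223 222 222
  221 222 222 222 223 224 221 221 223]
 [217 218 218 220 221 222 224 224 221 222 223 225 223 220 219 221 220 224
  223 223 221 220 222 220 219 219 218]
 [220 221 223 223 223 222 224 222 225 223 222 221 224 222 224 222 221 222
  222 222 219 223 218 216 217 215 217]
 [223 225 223 224 223 222 221 222 223 220 223 222 221 221 223 222 219 222
  219 220 216 217 215 218 215 214 216]
 [221 222 221 220 221 219 221 222 222 221 218 204 192 205 204 208 219 216
  217 216 216 213 215 217 216 217 218]
 [221 222 223 223 223 223 223 222 217 184 158 142 135 146 154 165 185 206
  215 216 218 218 217 219 216 219 219]
 [221 221 222 222 221 221 220 214 183 130 100  90  87  8
[... 2408 characters left out ...]
 174 112  51  19  11]
 [ 27  28  30  74 129 159 191 206 136 126 133 126 126 114 102  88  81 141
  211 207 146 119  83  23  16  15  15]
 [ 29  28  25  27  34  68  96 119 107 125 131 129 125 115 106  87  74  80
  129 112  59  47  38  15   9  10  11]
 [ 23  21  26  30  33  30  29  42  97 129 135 130 123 111 105  90  73  54
   49  38  38  40  34  22   7  12  17]
 [ 23  24  26  22  30  23  28  45  95 129 133 127 123 115 104  89  74  54
   36  33  29  32  27  24   8  13  12]
 [ 26  25  30  25  26  25  25  49 111 131 132 128 123 114 103  92  75  50
   28  25  28  26  31  29  22  15  10]
 [ 26  25  23  26  29  21  28  52 119 130 132 130 122 115 104  89  76  49
   26  24  26  22  26  23  28  25   8]]
```

```bash
python3 - <<'E'
from h import *
p=np.load("w4.npy"); st=dict(tool_pos=p[:3],orientation=p[3:]); c=cam("wrist",st)
H=plane(c,(258.3,197.6),.137)
# far edge of the probe's bottom circle gives tip: search tool-x offset with circle rim at row 209.7
R=Ro.from_rotvec(p[3:]).as_matrix()
for a in(-2,-1,0,1):
    ctr=p[:3]+R@np.array([a*1e-3,0,.0568]); ang=np.linspace(0,6.28,60)
    pts=np.array([proj(c,ctr+.003*np.array([np.cos(t),np.sin(t),0])) for t in ang]); print(a,pts.min(0),pts.max(0))
print("hole",H,"tool shift cm",move(st,H-p[:3]))
# side/top cross-check: dark probe tip vs lid in side view
g=cv2.cvtColor(cv2.imread("pics/side4.png"),cv2.COLOR_BGR2GRAY); print(g[106:130,272:294])
E
```

```text
-2 [253.54363152 209.64324498] [262.61290293 218.07811087]
-1 [253.53784437 208.22254724] [262.6199908  216.68138117]
0 [253.53204077 206.79779224] [262.62709883 215.28069653]
1 [253.52622064 205.36896257] [262.6342271  213.87604011]
hole [ 0.59503046 -0.22466705  0.137     ] tool shift cm [-0.04549998  0.01806735  8.52725517]
[[164 169 171 168 167 164 162 159 161 144 121 110 101  90  82  79  82  76
   80  81  81  76]
 [167 170 172 169 166 161 157 153 141 126 111 104  96  87  84  83  75  80
   80  80  79  81]
 [164 170 167 163 164 150 140 128 115 100 102 100  98  84  79  80  80  83
   83  81  78  81]
 [169 170 169 158 142 129 115 101  91  89  99 101  93  81  82  81  81  84
   78  77  77  83]
 [172 169 166 156 129 104  91  85  81  92 101 101  91  78  78  80  83  81
   82  78  77  84]
 [170 169 166 154 128 102  86  81  82  92 103 102  88  81  82  82  83  83
   80  80  81  81]
 [168 167 165 160 141 111  86  82  84  91 103  97  83  79  80  85  83  79
   78  80  80  83]
 [170 167 162 164 151 111  87  83  82  89  99  97  88  79  81  82  82  82
   79  81  85  83]
 [169 164 162 159 146 110  
[... 761 characters left out ...]
3 142 140 131 111  81  49  25
   13  20  20  22]
 [ 20  14  25  48  93 130 142 149 149 152 154 153 151 147 137 112  71  29
   22  21  16  19]
 [ 21  25  26  58 105 137 152 148 145 143 147 145 146 148 146 128  90  43
   28  17  21  23]
 [ 21  18  27  54  98 135 148 146 138 127 129 131 141 150 149 135  91  47
   20  17  23  22]
 [ 23  21  27  43  82 121 140 148 139 133 129 138 142 146 140 121  77  39
   17  23  18  17]
 [ 22  22  19  29  57  92 119 133 138 142 138 138 139 132 119  95  55  26
   20  23  20  24]
 [ 18  24  22  24  35  55  77  99 116 118 123 120 115 104  84  60  33  21
   20  17  21  27]
 [ 27  13  24  17  23  31  40  57  69  76  80  76  70  57  46  33  18  21
   14  25  19  25]]
```

Emit:
step_arm(
  plan=[
    [0.12,0.02,0,0,0,0,0],
    [0,0,1,0,0,0,0],
    [0,0,1,0,0,0,0],
    [0,0,0.3,0,0,0,0],
    [0,0,0,0,0,0,0],
    [0,0,0,0,0,0,0],
  ],
)

```text
clock: 16.85
tool_pos: [0.5958, -0.2239, 0.1995]
orientation: [2.707, 1.594, 0.0]
ft_force: [0.5, 0.5, 0.2]
opening: 0.0222
```

```bash
python3 - <<'E'
from h import *
st=manip.state(); f=manip.grab_frame("wrist")[...,::-1]; cv2.imwrite("pics/w5.png",f); s=manip.grab_frame("side")[...,::-1]
print(st["clock"],st["tool_pos"],st["ft_force"]); np.save("w5.npy",np.r_[st["tool_pos"],st["orientation"]])
c=cam("wrist",st); R=Ro.from_rotvec(st["orientation"]).as_matrix()
print("port pred",proj(c,[.59503,-.22467,.137]))
for a in(-2,-1):
    pts=np.array([proj(c,st["tool_pos"]+R@np.array([a*1e-3,0,.0568])+.003*np.array([np.cos(t),np.sin(t),0])) for t in np.linspace(0,6.28,60)]); print(a,pts.min(0),pts.max(0))
cv2.imwrite("pics/w5z.png",np.hstack([cv2.resize(f[180:240,228:288],(600,600),interpolation=0)]))
E
```

```text
16.85 [ 0.5958384  -0.22390945  0.19949216] [0.53727088 0.46027341 0.17319565]
port pred [257.53922104 209.43794625]
-2 [253.54402654 209.64334337] [262.61332013 218.07785888]
-1 [253.53823976 208.22264456] [262.62040839 216.68112918]
```

View pics/w5z.png

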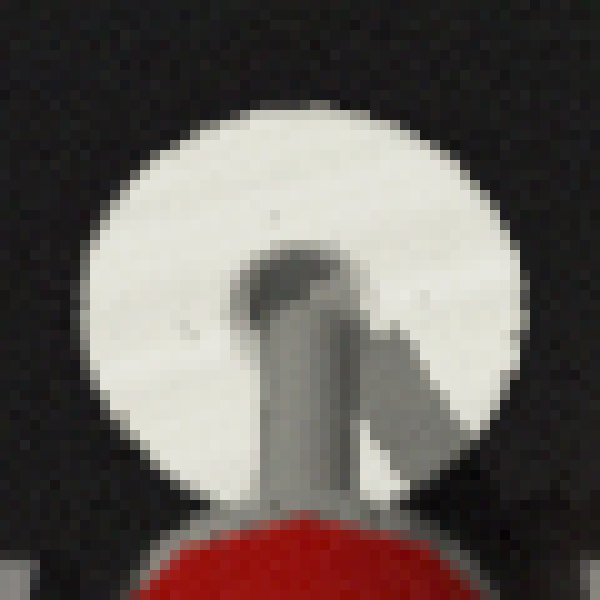

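Close up, the hole centre is at about (257.4,210) and the tip centre at about (258.5,213.9). Correcting for depth, that leaves about +0.5 mm in tool x and −0.6 mm in y. I'll correct that and start down gently.

Emit:
step_arm(
  plan=[
    [0.05,-0.05,0,0,0,0,0],
    [0,0,0.2,0,0,0,0],
    [0,0,0.2,0,0,0,0],
    [0,0,0.2,0,0,0,0],
    [0,0,0.2,0,0,0,0],
    [0,0,0,0,0,0,0],
  ],
)

```text
clock: 17.7
tool_pos: [0.5954, -0.2234, 0.1912]
orientation: [2.707, 1.594, -0.001]
ft_force: [-0.6, -1.3, -0.3]
opening: 0.0222
```

```bash
python3 - <<'E'
from h import *
st=manip.state(); f=manip.grab_frame("wrist")[...,::-1]; print(st["tool_pos"],st["ft_force"],st["ft_torque"])
g=cv2.cvtColor(f,cv2.COLOR_BGR2GRAY); print(g[198:228:1,246:272])
E
```

```text
[ 0.59541689 -0.22341689  0.19118972] [-0.5764727  -1.33018245 -0.3153397 ] [-0.23364872  0.04030489  0.00323178]
[[ 99 200 212 227 226 226 226 225 224 224 226 225 227 226 226 226 225 226
  225 225 224 223 224 220 194 135]
 [205 225 224 224 225 225 224 225 225 226 225 227 225 226 226 221 225 223
  223 225 222 224 225 225 225 213]
 [223 225 226 226 227 226 226 227 227 226 226 226 225 223 222 222 221 223
  224 226 227 225 226 229 228 227]
 [227 227 227 227 227 226 225 224 223 222 223 223 222 224 224 226 223 226
  225 227 228 228 228 227 227 227]
 [227 227 226 225 225 222 224 223 222 222 225 225 226 224 227 226 228 229
  229 227 228 227 227 226 225 227]
 [224 223 224 222 225 222 225 224 226 228 225 227 228 228 229 229 228 227
  227 227 227 225 228 226 226 226]
 [222 222 223 223 227 226 225 226 227 227 225 212 228 226 227 228 226 226
  227 228 227 228 227 226 224 228]
 [222 225 225 227 226 228 228 228 228 228 225 220 228 227 226 227 226 227
  226 228 229 226 226 227 225 225]
 [228 227 228 229 228 228 229 227 227 223 212 225 226 225 227 228 228 227
  227 226 225 226 225 225 222 221]
 [228
[... 1584 characters left out ...]
98  81  84
  116 120 119 129 168 159 131 180]
 [224 225 224 223 223 223 223 211 124 138 138 133 130 119 103  95  78  80
  118 122 121 120 125 122 120 130]
 [223 223 224 224 223 225 225 211 125 135 136 133 127 119 108  99  80  81
  119 121 121 119 118 119 119 117]
 [225 225 224 226 224 225 225 213 127 136 135 130 126 115 105  95  76  78
  121 121 122 123 120 123 124 121]
 [225 224 224 225 226 226 227 216 125 138 139 134 129 118 111  96  76  81
  121 125 126 124 123 122 124 121]
 [225 226 226 226 227 228 226 214 128 133 139 133 126 121 108  91  79  82
  123 121 121 123 122 121 119 115]
 [227 226 227 226 226 225 225 214 128 139 133 132 126 118 103  92  80 107
  201 188 119 119 118 118 117 116]]
```

The probe and hole are concentric within about 0.5 mm, and force is near zero. Continuing.

Emit:
step_arm(
  plan=[
    [0,0,0.2,0,0,0,0],
    [0,0,0.2,0,0,0,0],
    [0,0,0.2,0,0,0,0],
    [0,0,0,0,0,0,0],
  ],
)

```text
clock: 18.25
tool_pos: [0.5954, -0.2236, 0.1851]
orientation: [2.706, 1.594, -0.001]
ft_force: [-0.2, -3.7, -0.9]
opening: 0.0223
```

Emit:
step_arm(
  plan=[
    [-0.05,0.03,0,0,0,0,0],
    [0,0,0.2,0,0,0,0],
    [0,0,0.3,0,0,0,0],
    [0,0,0.3,0,0,0,0],
    [0,0,0,0,0,0,0],
  ],
)

```text
clock: 18.88
tool_pos: [0.5954, -0.2237, 0.1768]
orientation: [-2.707, -1.594, 0.0]
ft_force: [-0.0, -3.1, -1.6]
opening: 0.0224
```

Emit:
step_arm(
  plan=[
    [-0.06,0.03,0,0,0,0,0],
    [0,0,0,0,0,0,0],
    [0,0,0,0,0,0,0],
  ],
)

```text
clock: 19.25
tool_pos: [0.5953, -0.224, 0.1771]
orientation: [-2.706, -1.594, -0.0]
ft_force: [-0.8, -1.5, -1.5]
opening: 0.0227
```

Relieving, and force is low. Going on down: about 33 mm remain to the collar seat (TCP ≈ 0.144).

Emit:
step_arm(
  plan=[
    [-0.03,0.01,0.3,0,0,0,0],
    [0,0,0.4,0,0,0,0],
    [0,0,0.4,0,0,0,0],
    [0,0,0.4,0,0,0,0],
    [0,0,0,0,0,0,0],
  ],
)

```text
clock: 19.88
tool_pos: [0.5952, -0.2244, 0.1617]
orientation: [-2.706, -1.594, 0.0]
ft_force: [0.1, -0.1, 0.7]
opening: 0.0222
```

Emit:
step_arm(
  plan=[
    [0,0,0.4,0,0,0,0],
    [0,0,0.4,0,0,0,0],
    [0,0,0.4,0,0,0,0],
    [0,0,0.2,0,0,0,0],
    [0,0,0,0,0,0,0],
  ],
)

```text
clock: 20.5
tool_pos: [0.5953, -0.2246, 0.1481]
orientation: [-2.707, -1.595, 0.0]
ft_force: [-1.6, -1.1, -0.5]
opening: 0.0222
```

Emit:
step_arm(
  plan=[
    [0,0,0.15,0,0,0,0],
    [0,0,0.1,0,0,0,0],
    [0,0,0.1,0,0,0,0],
    [0,0,0,0,0,0,0],
    [0,0,0,0,0,0,0],
  ],
)

```text
clock: 21.12
tool_pos: [0.5954, -0.2247, 0.1448]
orientation: [2.707, 1.595, 0.0]
ft_force: [0.3, -0.1, -0.2]
opening: 0.0224
```

Emit:
step_arm(
  plan=[
    [0,0,0.05,0,0,0,0],
    [0,0,0.05,0,0,0,0],
    [0,0,0,0,0,0,0],
    [0,0,0,0,0,0,0],
  ],
)

```text
clock: 21.62
tool_pos: [0.5954, -0.2247, 0.1438]
orientation: [2.707, 1.595, -0.0]
ft_force: [0.0, 0.7, -0.8]
opening: 0.0225
```

Emit:
step_arm(
  plan=[
    [0,0,0.04,0,0,0,0],
    [0,0,0.04,0,0,0,0],
    [0,0,0,0,0,0,0],
  ],
)

```text
clock: 22.0
tool_pos: [0.5954, -0.2247, 0.1438]
orientation: [2.706, 1.594, 0.0]
ft_force: [-2.9, 1.0, 4.6]
opening: 0.0227
```

```bash
python3 - <<'E'
from h import *
st=manip.state(); print(st["tool_pos"],st["ft_force"]); f=manip.grab_frame("wrist")[...,::-1]
cv2.imwrite("pics/w6.png",cv2.resize(f[180:300,190:330],(700,600),interpolation=2))
E
```

```text
[ 0.5954138  -0.22473179  0.14375975] [-2.87893208  0.99504755  4.56247662]
```

Contact came at TCP z 0.1438, exactly the predicted seating height, with a light 4.6 N upward force. Releasing.

Emit:
step_arm(
  plan=[
    [0,0,-0.03,0,0,0,0.2],
    [0,0,0,0,0,0,0.35],
    [0,0,0,0,0,0,0.5],
    [0,0,0,0,0,0,0.7],
    [0,0,0,0,0,0,0.7],
    [0,0,0,0,0,0,0.7],
    [0,0,-1,0,0,0,0.7],
    [0,0,-3,0,0,0,0.7],
    [0,0,-4,0,0,0,0.7],
    [0,0,-4,0,0,0,0.7],
  ],
)

```text
clock: 23.3
tool_pos: [0.5954, -0.2247, 0.2653]
orientation: [2.706, 1.594, 0.001]
ft_force: [0.0, 0.3, -0.5]
opening: 0.0598
```

Emit:
step_arm(
  plan=[
    [2,0,-1,0,0,0,0.7],
    [4,0,0,0,0,0,0.7],
    [4,0,0,0,0,0,0.7],
    [4,0,0,0,0,0,0.7],
    [2,0,0,0,0,0,0.7],
    [0,0,0,0,0,0,0.7],
    [0,0,0,0,0,0,0.7],
  ],
)

```text
clock: 24.18
tool_pos: [0.6725, -0.0857, 0.273]
orientation: [-2.707, -1.593, 0.001]
ft_force: [0.3, -0.3, 0.5]
opening: 0.0599
```

```bash
python3 - <<'E'
from h import *
st=manip.state(); print(st["clock"],st["tool_pos"],st["ft_force"],st["opening"])
t=manip.grab_frame("top")[...,::-1]; s=manip.grab_frame("side")[...,::-1]
cv2.imwrite("pics/t7.png",t); cv2.imwrite("pics/s7.png",s)
a=cv2.resize(s[70:190,130:350],None,fx=3.6,fy=3.6,interpolation=2)[:, :400] if 0 else cv2.resize(s[90:300,130:350],(400,382))
b=cv2.resize(t[130:280,140:420],(400,214)); b=cv2.copyMakeBorder(b,0,168,0,0,0)
cv2.imwrite("pics/m7.png",np.hstack([a,b]))
sc=cam("side"); print("seated dial expected",proj(sc,[.5944,-.2250,.175]),proj(cam("top"),[.5944,-.2250,.175]))
for n,im in(("side",s),("top",t)):
    h=cv2.cvtColor(im,cv2.COLOR_BGR2HSV).astype(int); print(n,[b for b in blobs((h[...,1]<60)&(h[...,2]>140),15) if 250<b[0][0]<370 and 60<b[0][1]<210])
E
```

```text
24.175 [ 0.67246685 -0.08566242  0.27299098] [ 0.28811806 -0.30066689  0.49276782] 0.059938091846377425
seated dial expected [282.54591036 111.8022687 ] [353.04694853 180.47448729]
side [([361.8, 107.2], [358, 98, 9, 20, 136]), ([282.6, 111.7], [279, 109, 8, 6, 41]), ([267.5, 193.7], [260, 187, 16, 14, 159])]
top []
```

View pics/m7.png

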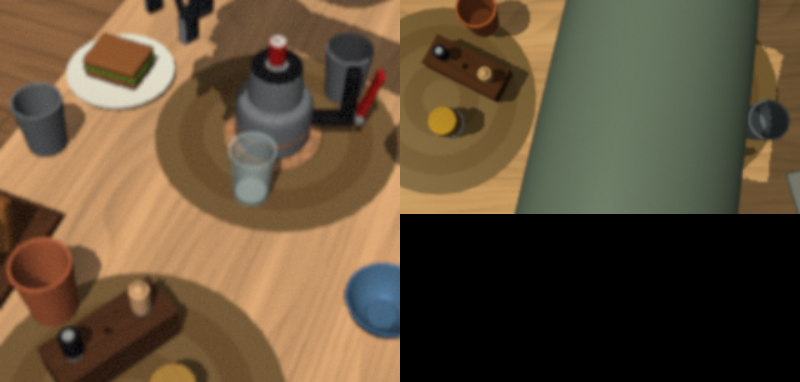

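The thermometer is seated upright: its dial is at side (282.6,111.7), against an expected (282.5,111.8). The trigger is released, and the other picks, cup, glass, mug and jar are in place. The gripper is clear, so I'm handing in.

```bash
python3 -c "
from plant import manip
print(manip.hand_in())"
```

```text
the job is handed in; nothing more can be done
None
```

The job is done and was handed in at about 24 s, against the 58 s limit.

- **Trigger:** I squeezed it against its stop and held it for about 1 s. The fingers stalled at 32 mm while commanded to 17 mm. After release it sprang back; its top was within about 1 px of the released position.
- **Thermometer:** I took it from the middle hole of the rack and lowered it into the port until the collar seated. Contact came at the predicted height with about 4.6 N, and I then let go. The highest side force I read on the way in was about 3.7 N, which I eased by nudging the arm.
- **Last checks:** In the side view the dial was within about 0.1 px of its seated position. The trigger was released, and the other picks and tableware looked undisturbed. The gripper was clear, with about zero force.
- **Disagreements:**
  - The final top view of the jug was blocked by the arm, so seating was checked only from the side view and the contact height.
  - The finger opening read about 2 mm below the thermometer head's true width. It also read 32 mm at the squeeze, against the 38 mm in the task description and about 34 mm from the trigger's geometry. I took that as reaching the stop because the fingers had stalled.

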